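# Fit the grating plate under the spring clip

## Task

Fit the steel grating plate into the bench grater: press the long pad of the spring clip down with one fingertip so that its jaw lifts, and keep it held down while the other fingertip pushes the plate by its turned-up lip, beneath the jaw, fully home against the end stop. Then let the clip up so that its jaw clamps the plate, and move clear. Only press and push: do not pinch or lift anything, and leave the tub and the ring mould standing beyond it alone.

Things in the scene. Friction and masses are not known exactly. Their poses are not given: they have to be found in the camera images.
- frame: Bench grater: low white plastic frame fixed to the table, x -100..+70 mm, y -40..+92 mm. Origin on the table, z up; +x (roughly away from the robot) is the way the plate slides in. Deck 8 mm above the table, with an opening; guides with inner faces at y = -31.5 and +31.5, tops z = 17; end stop face x = +60, top z = 21. Nothing fixed on it is above z = 27.
- plate: Loose steel grating plate, 80 (x) by 60 (y) by 6 mm, 0.15 kg, on the deck between the guides, 35 to 50 mm short of home. Origin at the centre of its underside, axes nearly as the frame's. Its rear (-x) edge, towards the robot, is turned up into a lip 56 mm wide, 3 mm thick, 30 mm high above the underside (top 38 mm above the table).
- plate_lip (a point): Middle of the rear face of the plate's turned-up lip, where to push: x = -40 mm in the plate's frame, 20 mm above its underside (28 mm above the table). At home it is at frame x = -20 mm.
- home (a point): Point at x = +20, y = 0, z = 8 mm of the frame, axes as the frame's: the plate's origin is here when the plate is fully home, its front edge against the end stop.
- clip (a joint): Spring clip's angle, rad: 0 at rest with the jaw down, growing as the pad is pressed; 0.45 is the stop, pad level. The spring always returns it: about 4 N on the pad's middle starts it, 7 N holds it fully down. Above 0.24 the jaw is clear of the plate's top; about 0.16 when the jaw rests on the plate. Hinge line along the frame's x at y = +42, z = 22 mm.
- clip_pad (a point): Middle of the upper face of the clip's press pad, a flat steel strip on the frame's +y side: 75 mm long (frame x -90..-15 mm), 46 mm wide outward from the hinge line. At rest it slopes up outward at 0.45 rad, outer edge 43 mm above the table; fully down it is level, upper face 23.5 mm above the table, frame y +42..+88. Press it anywhere; a fingertip can slide along it.
- clip_jaw (a point): Lower near edge of the clip's jaw, at rest at frame x = +32, y = +17, z = 10 mm. The jaw is a blunt steel foot 16 mm long in x (+32..+48) and 6 mm wide, on an arm from the hinge (arm's top 26 mm above the table at rest). At rest it blocks the plate; it rises when the pad is pressed.
- tub: Small lidded tub, 61 mm across, 42 mm high, beyond the frame's end stop; a bystander. Origin at the centre of its underside.
- ring: Steel ring mould, 55 mm across, 34 mm high, beyond the frame's end stop; a bystander. Origin at the centre of its underside.
There are look-alikes about, which are no part of the job. What is shaped like the plate but purple is not meant.

How it is judged:
By the outcome, as a careful person would: the job done as asked, in the order asked, and still so for the second after the job is handed in, with the robot touching nothing.
It also fails if it takes over 35 s, if anything falls off the work surface, if the arm or the gripper's body presses on something with over 40 N, if the wrist force passes 120 N, or if a joint passes its speed limit or range.

## Robot

A 6-joint arm with a two-finger parallel gripper is mounted at the origin on the work surface; the furniture and walls round the work are solid. World frame = base frame: x ahead of the robot, y to its left, z up, the work surface at z = 0. Lengths are in mm, angles in rad, forces in N, time in s.
With the tool pointing down it reaches from about 350 to 925 mm from the base axis. Payload 6.4 kg.
Tool frame: the origin (TCP) lies at the very end of the fingers, on their centre line; the grasp point (between the pads) lies 19 mm behind it; x points along the fingers, z is the direction in which the jaws open and shut, and the axes are right-handed (so a half turn about x gives the same grasp; the last joint's range is limited). The gripper opens to 94 mm and grips with 3 to 60 N. Pads are 16 mm wide; open, the fingers measure 119 mm over their backs; the gripper's body (75 mm by 177 mm) begins 78 mm behind the grasp point.
Start: joints at [-1.472, 0.245, 1.558, -0, 1.339, -0.174], TCP at [175.133, -625.973, 205.455] pointing down, gripper open.
Joint ranges: [-3.13, 3.13], [-1.02, 2.26], [0.13, 2.54], [-0.95, 4.09], [0.21, 2.88], [-2.74, 2.74]. Speed limits (rad/s): [2.57, 2.57, 3.14, 3.14, 3.14, 3.14].

## Interface

Orientations are given as [roll, pitch, yaw] about the fixed x, y, z axes, in that order (R = Rz(yaw) Ry(pitch) Rx(roll)).
In Python, from bench import readout, imaging, job_done, boxes_of gives the robot as it stands.
- The arm moves only by the shell command python3 -m creep 'ROWS'. ROWS is JSON, a list of rows, each a list of 5 numbers: the opening, from 0 (shut) to 1 (fully open), then the shift along the world's x, y, z in mm, then the turn about the world's z in rad. In form: [[jaw, dx, dy, dz, spin], ...]. A call has 1 to 20 rows; each row shifts and turns the commanded pose from where the row before left it; what a row does not reach is not made up. A row lasts 1/10 s, in which the tool goes at most 50 mm and 8.59 degrees, less where a joint would pass 70% of its speed; a pose out of reach is approached as far as the arm can. A call with a gripper value outside its range is refused whole. The fingers move at their own pace and stop on an object; the grip force is fixed at half the most. Time passes only in rows, so rows that do not move let the fingers close. It gives the time, the measured TCP pose, the force and the opening at its end, in the units of the state.
- readout.sense(): the state, without advancing time (a new reading comes with each control period).
- imaging.get_image(name): name is "side" or "top"; returns the picture (384x512x3 uint8, red, green, blue); there is no depth.
- imaging.calibration(name): a dict with "K" (3x3 intrinsics, pixels), "position" and "rotation" of the camera in the world. Camera axes: x right, y down, z forward; pixel columns grow to the right and rows downward; lengths in mm; the calibration is good to about 2 mm. A picture is of the moment at which its call begins. calibration takes no time and is no camera call.
- job_done(): hands the job in, once; it reports no verdict.
Trained networks look in the newest picture that a camera, given by its name, has taken for a name from the list of things; names that differ only in an ending like _2 or _b are one class to them, and where a whole thing is asked for, a point or a joint stands for the part that bears it (a point fixed in the world has none). Each returns a list of dicts, best first, with "confidence" (0 to 1); they miss things now and then, are a little off and sometimes report something else, mostly with a low value. They report only what shows in the picture. A call takes as long as a camera call. They do not tell look-alikes from the thing itself.
- boxes_of(camera, label): "point" ([x, y, z] in mm, in world coordinates, good to about 4 mm: the middle of the surface that is visible of it).
The state is a dict: "time": time; "joints": joint angles; "joint_vel": joint speeds; "joint_torque": joint torques, N m; "eef_pos": TCP position; "orientation": TCP orientation; "contact_force": force on the tool from outside, world axes, zero at the start; "moment": the same for the moment, N m; "grip_width": opening from 0.0 (shut) to 1.0 (fully open).
Only numpy, scipy, OpenCV 4.12 (cv2) and the standard library are available. Lean on these libraries where they do the work, as an engineer would, in place of code of your own. Each camera call takes 0.05 s, during which the arm holds its last target.

## Working session

There is one attempt and no reset: what is moved stays moved. The work goes in short steps, Python scripts to look and compute and a shell command to move; the robot and the scene stay as the last step left them, time stands still between calls to the robot, and variables do not carry over. Pictures are saved under pics/ and viewed, and the job is handed in when it is done.

```bash
mkdir -p pics; ls; python3 - <<'E'
from bench import readout, imaging, boxes_of
import cv2
print(readout.sense())
for n in ("side","top"):
    im=imaging.get_image(n); cv2.imwrite(f"pics/{n}0.png",im[:,:,::-1])
    c=imaging.calibration(n); print(n,c)
    for l in ("frame","plate","plate_lip","clip_pad","clip_jaw","tub","ring"):
        print(l,boxes_of(n,l))
print(readout.sense()["time"])
E
```

```text
pics
{'time': 0.0, 'joints': array([-1.47207883e+00,  2.45783550e-01,  1.55900593e+00, -4.21921163e-05,
        1.33866362e+00, -1.74112380e-01]), 'joint_vel': array([ 0.00010026,  0.00186864,  0.00270652, -0.00020508, -0.00108276,
        0.00026676]), 'joint_torque': array([-8.54101268e-05, -4.15836275e+01, -3.14597332e+01,  6.85080118e-02,
        3.31987243e-02, -1.32279188e-04]), 'eef_pos': array([ 175.07491063, -625.36283231,  204.36921528]), 'orientation': array([2.98953709, 1.56893542, 1.69158039]), 'contact_force': array([ 0.45585381,  0.68107827, -0.22730266]), 'moment': array([-0.01085267,  0.03794193, -0.07249049]), 'grip_width': 0.9992989480771729}
side {'K': array([[497.26076655,   0.        , 254.34829232],
       [  0.        , 497.26076655, 187.61696556],
       [  0.        ,   0.        ,   1.        ]]), 'position': array([595.8256111 , 649.54014952, 759.98796706]), 'rotation': array([-2.46805145, -0.01905822, -3.06600818])}
frame [{'point': [522.6, 143.5, 5.1], 'confidence': 0.79}]
plate [{'point': [535.9, 95.3, 17.6], 'confidence': 0.9}, {'point': [675.0, -41.0,
[... 299 characters left out ...]
 187.0, 20.3], 'confidence': 0.89}]
top {'K': array([[358.79777266,   0.        , 255.52203395],
       [  0.        , 358.79777266, 196.45833907],
       [  0.        ,   0.        ,   1.        ]]), 'position': array([453.42758396,  83.29345184, 905.28100266]), 'rotation': array([-2.97906125, -0.01785469, -1.59607291])}
frame [{'point': [518.4, 133.5, 12.7], 'confidence': 0.65}]
plate [{'point': [674.9, -42.9, 3.6], 'confidence': 0.68}]
plate_lip [{'point': [533.5, 92.3, 10.5], 'confidence': 0.56}]
clip_pad [{'point': [489.0, 138.7, 29.2], 'confidence': 0.75}]
clip_jaw []
tub [{'point': [669.5, 98.5, 40.3], 'confidence': 0.76}]
ring [{'point': [641.4, 194.0, 22.9], 'confidence': 0.48}]
0.8
```

View pics/side0.png

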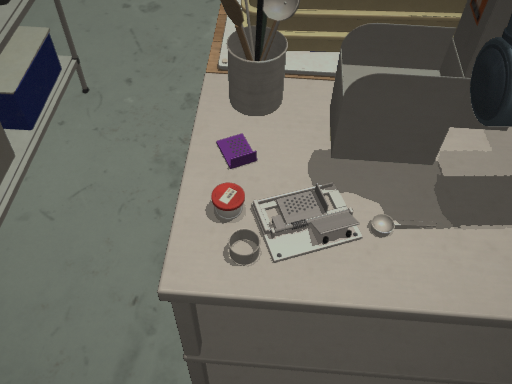

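View pics/top0.png

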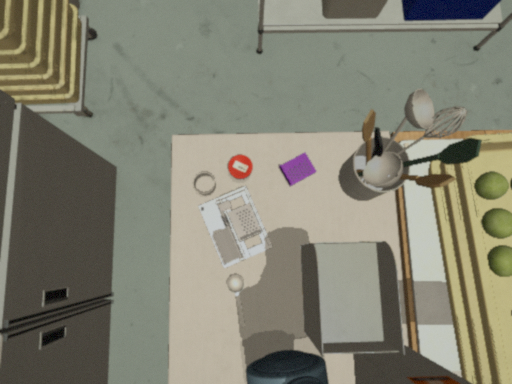

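```bash
python3 - <<'E'
import cv2
a=cv2.imread("pics/side0.png")[120:330,190:390]; cv2.imwrite("pics/side0c.png",cv2.resize(a,None,fx=2.8,fy=2.8,interpolation=cv2.INTER_CUBIC))
a=cv2.imread("pics/top0.png")[100:260,170:370]; cv2.imwrite("pics/top0c.png",cv2.resize(a,None,fx=3.5,fy=3.5,interpolation=cv2.INTER_CUBIC))
E
```

```text
(no output)
```

View pics/side0c.png

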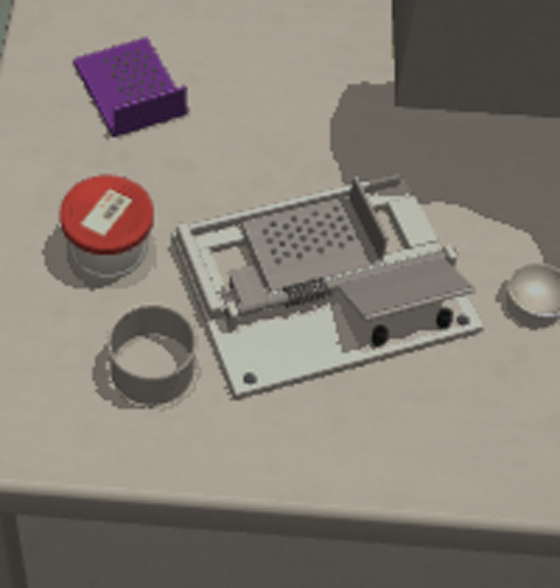

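View pics/top0c.png

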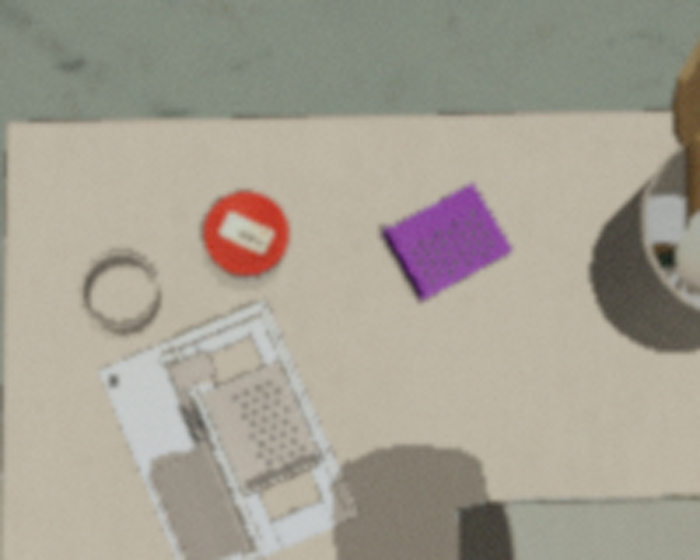

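The side view shows the frame with its stop end at left (about px 253–278, 203–261), the plate's lip at px ~(321,200) and the pad at px ~(335,222). Tub and ring stand beyond the stop. The purple look-alike is off to the side. Next I fit the frame pose.

```bash
cat > h.py <<'E'
import numpy as np, cv2
from scipy.spatial.transform import Rotation as R
from scipy.optimize import least_squares
from bench import readout, imaging
def proj(n,P):
    c=imaging.calibration(n); r=R.from_euler('xyz',c["rotation"]).as_matrix()
    q=(np.atleast_2d(P)-c["position"])@r; q=q@c["K"].T; return q[:,:2]/q[:,2:]
def ray(n,uv,z):
    c=imaging.calibration(n); r=R.from_euler('xyz',c["rotation"]).as_matrix()
    d=r@np.linalg.inv(c["K"])@np.array([uv[0],uv[1],1.]); p=c["position"]
    return p+d*(z-p[2])/d[2]
def W(f,P):
    P=np.atleast_2d(np.array(P,float)); c,s=np.cos(f[2]),np.sin(f[2])
    return np.c_[f[0]+c*P[:,0]-s*P[:,1], f[1]+s*P[:,0]+c*P[:,1], P[:,2]]
def draw(n,src,out,f,plate_x,box,k,clip=0.0):
    im=cv2.imread(src); u0,v0,u1,v1=box
    im=cv2.resize(im[v0:v1,u0:u1],None,fx=k,fy=k,interpolation=cv2.INTER_CUBIC)
    def pl(P,col,close=True):
        p=proj(n,W(f,P)); p=((p-[u0,v0]+.5)*k).astype(np.int32); cv2.polylines(im,[p],close,col,1)
    pl([[-100,-40,8],[70,-40,8],[70,92,8],[-100,92,8]],(0,0,255))
    pl([[60,-31.5,21],[60,31.5,21]],(0,255,0),False)
    a=0.45-clip; o=46
    pl([[-90,42,23.5],[-15,42,23.5],[-15,42+o*np.cos(a),23.5+o*np.sin(a)],[-90,42+o*np.cos(a),23.5+o*np.sin(a)]],(255,0,0))
    x=plate_x; pl([[x-40,-30,14],[x+40,-30,14],[x+40,30,14],[x-40,30,14]],(255,0,255))
    pl([[x-40,-28,38],[x-40,28,38],[x-40,28,14],[x-40,-28,14]],(0,255,255))
    cv2.imwrite(out,im)
E
python3 - <<'E'
from h import *
S=lambda x,y:(x/2.8+190-.0,y/2.8+120)
T=lambda x,y:(x/3.5+170,y/3.5+100)
obs=[("side",S(237,395),(70,92,8)),("side",S(482,327),(-100,92,8)),("side",S(175,232),(70,-40,17)),
("top",T(100,370),(70,92,8)),("top",T(263,302),(70,-40,17)),("side",S(358,180),None)]
for n,uv,m in obs[:5]: print(n,m,ray(n,uv,m[2]).round(1))
def res(f,cams=("side","top")):
    return np.concatenate([proj(n,W(f,[m]))[0]-uv for n,uv,m in obs[:5] if n in cams])
for cams in (("side",),("top",),("side","top")):
    r=least_squares(res,[520,130,0.5],args=(cams,),x_scale=[1,1,.01]); print(cams,r.x.round(3),r.fun.round(1))
f=r.x
for px in (-20,): 
  draw("side","pics/side0.png","pics/o1.png",f,px,(190,120,390,330),2.8)
  draw("top","pics/top0.png","pics/o2.png",f,px,(180,170,290,280),5)
E
```

```text
side (70, 92, 8) [579.5 209.1   8. ]
side (-100, 92, 8) [424.7 145.4   8. ]
side (70, -40, 17) [627.2  93.7  17. ]
top (70, 92, 8) [579.7 207.5   8. ]
top (70, -40, 17) [625.2  89.2  17. ]
('side',) [5.50254e+02 9.94820e+01 3.98000e-01] [ 0.1  1.2  1.3  0.2 -1.5 -1.8]
('top',) [5.46518e+02 9.89370e+01 3.67000e-01] [-1.   0.4  1.  -0.4]
('side', 'top') [5.49348e+02 9.88280e+01 3.90000e-01] [ 0.2  0.7  1.6  0.3 -0.9 -2.3 -1.2  0.3  0.3 -1.6]
```

View pics/o1.png

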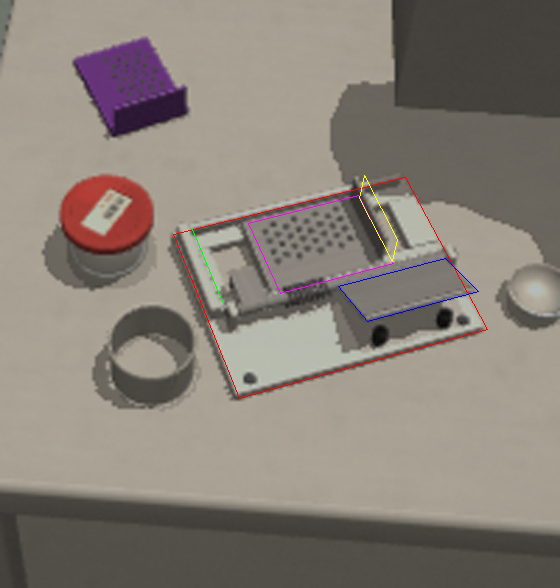

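View pics/o2.png

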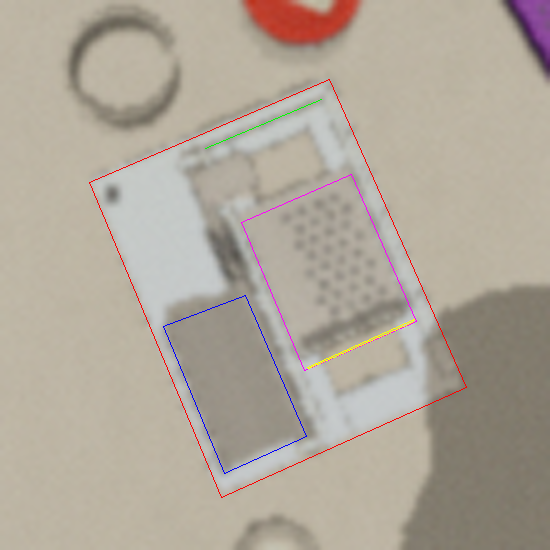

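Frame pose is about (550, 99, 0.39 rad), and the overlay agrees within roughly 2 mm. I now refine the plate position, check the box obstacle, and work out the tool heading.

```bash
python3 - <<'E'
from h import *
f=[550,99,0.394]
S=lambda x,y:(x/2.8+190,y/2.8+120)
inv=lambda p:(np.array([[np.cos(f[2]),np.sin(f[2])],[-np.sin(f[2]),np.cos(f[2])]])@(p[:2]-f[:2])).round(1)
for nm,uv,z in (("plate fr -y",S(243,232),14),("plate fr +y",S(268,290),14),("lip top -y",S(357,180),38),("lip top +y",S(384,228),38)): print(nm,inv(ray("side",uv,z)))
for nm,uv,z in (("lip top +y",(180+305/5,170+352/5),38),("lip -y",(180+405/5,170+308/5),38),("plate fr",(180+350/5,170+170/5),14)): print("top",nm,inv(ray("top",uv,z)))
for n,uv in (("top",(303,243)),("top",(388,243)),("top",(395,352))):
  for z in (0,100,200,250): print(n,uv,z,ray(n,uv,z).round(0))
for uv in ((330,155),(440,162)): print(ray("side",uv,0).round())
for z in (100,200,250,300): print("side",z,ray("side",(343,30),z).round())
s=readout.sense(); M=R.from_euler('xyz',s["orientation"]).as_matrix(); print(M.round(3))
za=np.arctan2(M[1,2],M[0,2]); t=f[2]+np.pi/2
for k in (0,np.pi,-np.pi): print("spin",t+k-za)
draw("side","pics/side0.png","pics/o3.png",f,-16,(190,120,390,330),2.8)
draw("top","pics/top0.png","pics/o4.png",f,-16,(180,170,290,280),5)
E
```

```text
plate fr -y [ 25. -23.]
plate fr +y [25.5 26.2]
lip top -y [-55.3 -24.5]
lip top +y [-56.5  18. ]
top lip top +y [-55.1  25.9]
top lip -y [-55.4 -26.6]
top plate fr [ 19.9 -31. ]
top (303, 243) 0 [480. -53.   0.]
top (303, 243) 100 [477. -38. 100.]
top (303, 243) 200 [474. -23. 200.]
top (303, 243) 250 [473. -15. 250.]
top (388, 243) 0 [ 475. -267.    0.]
top (388, 243) 100 [ 473. -229.  100.]
top (388, 243) 200 [ 470. -190.  200.]
top (388, 243) 250 [ 469. -171.  250.]
top (395, 352) 0 [ 215. -262.    0.]
top (395, 352) 100 [ 242. -224.  100.]
top (395, 352) 200 [ 268. -186.  200.]
top (395, 352) 250 [ 281. -167.  250.]
[478. -57.   0.]
[251. -58.   0.]
side 100 [ 456. -355.  100.]
side 200 [ 477. -203.  200.]
side 250 [ 488. -127.  250.]
side 300 [498. -51. 300.]
[[ 0.     0.963  0.269]
 [-0.     0.269 -0.963]
 [-1.     0.     0.   ]]
spin 3.262786655863354
spin 6.404379309453147
spin 0.1211940022735607
```

View pics/o3.png

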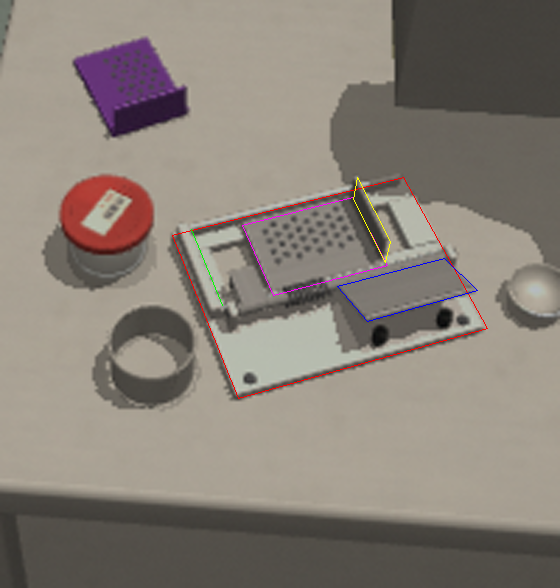

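View pics/o4.png

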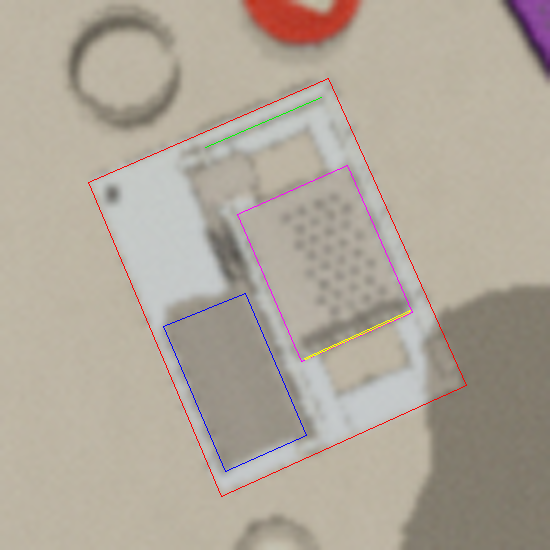

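The overlay with the plate at x = −16 matches both views, so the lip rear is at frame x ≈ −55.5. The box is about 200 mm high. I rise first and check the utensils' height.

```bash
python3 - <<'E'
from h import *
for z in (150,250,300,350,400): print(z,ray("side",(283,5),z).round(),ray("top",(420,108),z).round(),ray("top",(380,165),z).round(), ray("side",(258,40),z).round())
E
python3 -m creep '[[1,0,0,44,0.02],[1,0,0,44,0.02],[1,0,0,44,0.02],[1,0,0,44,0.02],[1,0,0,44,0.02],[1,0,0,0,0.02]]'
```

```text
150 [ 597. -361.  150.] [ 770. -307.  150.] [ 640. -206.  150.] [ 643. -225.  150.]
250 [ 597. -195.  250.] [ 728. -256.  250.] [ 616. -168.  250.] [635. -82. 250.]
300 [ 597. -112.  300.] [ 707. -230.  300.] [ 603. -149.  300.] [631. -10. 300.]
350 [596. -30. 350.] [ 686. -204.  350.] [ 591. -130.  350.] [627.  62. 350.]
400 [596.  53. 400.] [ 665. -178.  400.] [ 578. -110.  400.] [624. 133. 400.]
time: 1.4
eef_pos: [175.4, -627.7, 434.4]
orientation: [-0.291, 1.557, -1.468]
contact_force: [-0.0, 0.3, 0.6]
grip_width: 0.996
```

```bash
python3 -m creep '[[0.61,20,30,0,0],[0.61,22,32,0,0],[0.61,22,32,0,0],[0.61,22,32,0,0],[0.61,22,32,0,0],[0.61,22,32,0,0],[0.61,22,32,0,0],[0.61,22,32,0,0],[0.61,22,32,0,0],[0.61,22,32,0,0],[0.61,5,0,0,0]]'
```

```text
time: 2.5
eef_pos: [399.6, -305.0, 425.5]
orientation: [1.336, 1.57, 0.163]
contact_force: [-0.7, -0.1, 0.1]
grip_width: 0.608
```

```bash
python3 -m creep '[[0.61,7,40,0,0],[0.61,7,41,0,0],[0.61,7,41,0,0],[0.61,7,41,0,0],[0.61,7,41,0,0],[0.61,7,41,0,0],[0.61,7,41,0,0],[0.61,7,41,0,0],[0.61,7,41,0,0],[0.61,7,40,0,0],[0.61,0,0,-50,0],[0.61,0,0,-50,0],[0.61,0,0,-50,0],[0.61,0,0,-50,0],[0.61,0,0,-40,0],[0.61,0,0,-40,0],[0.61,0,0,-30,0],[0.61,0,0,0,0],[0.61,0,0,0,0]]'
python3 - <<'E'
from h import *
f=[550,99,0.394]
s=readout.sense(); M=R.from_euler('xyz',s["orientation"]).as_matrix(); print(M.round(3),s["eef_pos"].round(1))
za=np.arctan2(M[1,2],M[0,2]); print("spin needed",f[2]-np.pi/2-za)
p=s["eef_pos"][:2]-f[:2];c,sn=np.cos(f[2]),np.sin(f[2]);print("frame",c*p[0]+sn*p[1],-sn*p[0]+c*p[1])
for n in("side","top"):
    im=imaging.get_image(n); cv2.imwrite(f"pics/{n}1.png",im[:,:,::-1])
    draw(n,f"pics/{n}1.png",f"pics/{n}1o.png",f,-16,(190,60,390,330) if n=="side" else (160,150,310,280),2.2 if n=="side" else 4)
E
```

```text
time: 4.4
eef_pos: [468.4, 99.6, 115.7]
orientation: [-1.729, 1.57, -2.907]
contact_force: [0.3, 0.7, -0.2]
grip_width: 0.613
[[-0.001  0.924  0.382]
 [-0.     0.382 -0.924]
 [-1.    -0.001 -0.   ]] [468.4  99.6 115.7]
spin needed 0.0017081045331677203
frame -75.17413962639279 31.87307497576912
```

View pics/side1o.png

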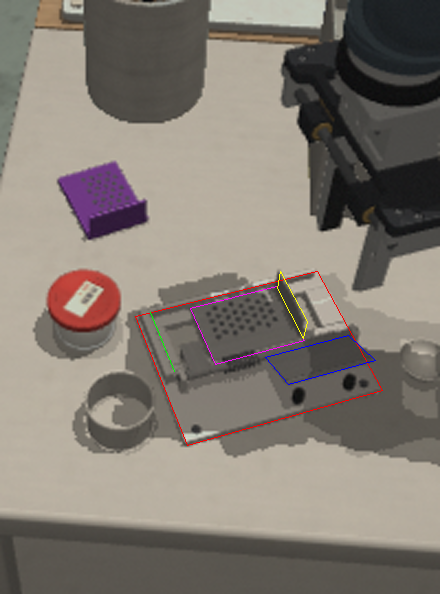

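View pics/top1o.png

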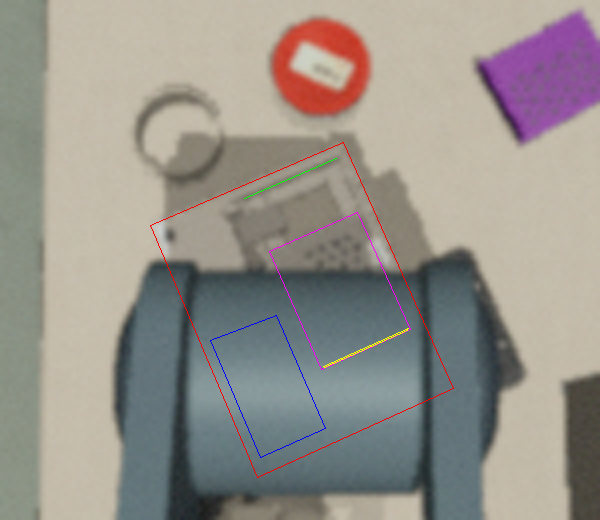

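```bash
python3 -m creep '[[0.61,2,3,-30,0],[0.61,0,0,-25,0],[0.61,0,0,-13,0],[0.61,0,0,0,0]]'
cat >> h.py <<'E'
def fr(f=(550,99,0.394)):
    s=readout.sense(); p=s["eef_pos"][:2]-np.array(f[:2]);c,sn=np.cos(f[2]),np.sin(f[2])
    print("frame",round(c*p[0]+sn*p[1],1),round(-sn*p[0]+c*p[1],1),"z",s["eef_pos"][2].round(1),"F",s["contact_force"].round(1),"t",s["time"],"w",s["grip_width"].round(3))
def look(tag,px,clip=0,f=(550,99,0.394),k=3.5,box=(220,150,390,300)):
    im=imaging.get_image("side"); cv2.imwrite(f"pics/side{tag}.png",im[:,:,::-1])
    draw("side",f"pics/side{tag}.png",f"pics/side{tag}o.png",f,px,box,k,clip)
    im=cv2.imread(f"pics/side{tag}.png")[box[1]:box[3],box[0]:box[2]]
    cv2.imwrite(f"pics/side{tag}c.png",cv2.resize(im,None,fx=k,fy=k,interpolation=cv2.INTER_CUBIC))
E
python3 - <<'E'
from h import *
fr(); look("2",-16)
s=readout.sense();M=R.from_euler('xyz',s["orientation"]).as_matrix()
g=94*s["grip_width"]/2
for d in (g,g+12.5,-g,-g-12.5):
  for e in (-8,8): print(round(d),e,((proj("side",s["eef_pos"]+M[:,2]*d+M[:,1]*e)[0]-[220,150])*3.5).round())
E
```

```text
time: 4.9
eef_pos: [469.8, 103.0, 47.1]
orientation: [-1.987, 1.569, 3.118]
contact_force: [0.2, 1.1, 0.1]
grip_width: 0.606Traceback (most recent call last):
  File "<stdin>", line 2, in <module>
  File "h.py", line 29, in fr
    print("frame",round(c*p[0]+sn*p[1],1),round(-sn*p[0]+c*p[1],1),"z",s["eef_pos"][2].round(1),"F",s["contact_force"].round(1),"t",s["time"],"w",s["grip_width"].round(3))
                                                                                                                                                  ^^^^^^^^^^^^^^^^^^^^^
AttributeError: 'float' object has no attribute 'round'
```

```bash
sed -i 's/s\["grip_width"\].round(3)/round(s["grip_width"],3)/' h.py
python3 - <<'E'
from h import *
fr(); look("2",-16)
s=readout.sense();M=R.from_euler('xyz',s["orientation"]).as_matrix()
g=94*s["grip_width"]/2
for d in (g,g+12.5,-g,-g-12.5):
  for e in (-8,8): print(round(d),e,((proj("side",s["eef_pos"]+M[:,2]*d+M[:,1]*e)[0]-[220,150])*3.5).round())
E
```

```text
frame -72.5 34.4 z 47.1 F [0.2 1.1 0.1] t 4.9 w 0.606
29 -8 [409. 139.]
29 8 [381. 146.]
41 -8 [399. 122.]
41 8 [371. 129.]
-29 -8 [455. 225.]
-29 8 [426. 232.]
-41 -8 [466. 244.]
-41 8 [437. 252.]
```

View pics/side2c.png

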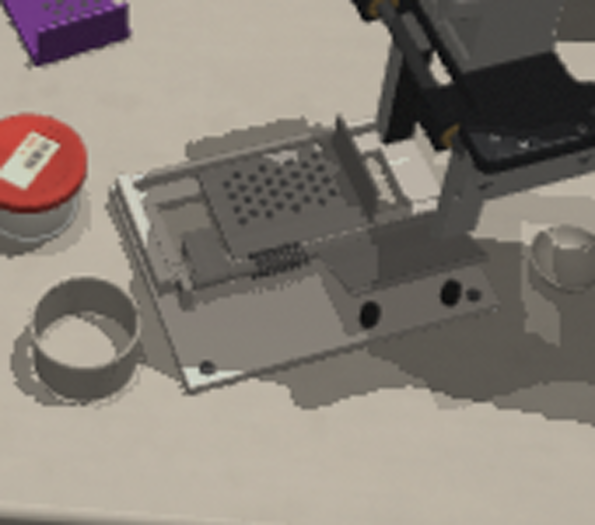

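The fingertips show at the predicted pixels: near finger over the pad at crop ~(455,235), far finger behind the lip at ~(395,140). I press down gently.

```bash
python3 -m creep '[[0.61,0,0,-5,0],[0.61,0,0,-5,0],[0.61,0,0,-4,0],[0.61,0,0,-3,0],[0.61,0,0,-2,0],[0.61,0,0,0,0]]'; python3 -c "
from h import *
fr()"
```

```text
time: 5.55
eef_pos: [470.7, 103.6, 29.2]
orientation: [2.298, 1.569, 1.119]
contact_force: [-1.0, 2.4, 6.4]
grip_width: 0.607
frame -71.4 34.7 z 29.2 F [-1.   2.4  6.4] t 5.55 w 0.607
```

```bash
python3 -m creep '[[0.61,0,0,-2,0],[0.61,0,0,-2,0],[0.61,0,0,0,0]]'; python3 -c "
from h import *
fr()"; python3 -m creep '[[0.61,0,0,-1,0],[0.61,0,0,-1,0],[0.61,0,0,0,0]]'; python3 -c "
from h import *
fr();look('3',-16,0.43)"
```

```text
time: 5.85
eef_pos: [470.5, 104.2, 25.2]
orientation: [2.666, 1.568, 1.487]
contact_force: [-2.1, 5.0, 8.9]
grip_width: 0.613
frame -71.4 35.4 z 25.2 F [-2.1  5.   8.9] t 5.85 w 0.613
time: 6.15
eef_pos: [470.5, 104.4, 23.4]
orientation: [2.746, 1.568, 1.567]
contact_force: [-2.1, 6.1, 8.1]
grip_width: 0.615
frame -71.4 35.5 z 23.4 F [-2.1  6.1  8.1] t 6.15 w 0.615
```

View pics/side3c.png

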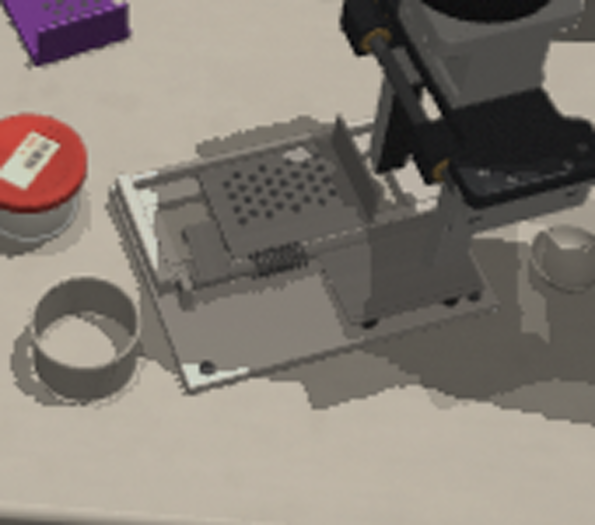

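The pad is down level, with its wheels almost hidden at crop (370,322) and (450,300). Next I push along the frame's x in short steps.

```bash
python3 -m creep '[[0.61,2.8,1.15,0,0],[0.61,2.8,1.15,0,0],[0.61,2.8,1.15,0,0],[0.61,2.8,1.15,0,0],[0.61,2.8,1.15,0,0],[0.61,2.8,1.15,0,0],[0.61,0,0,0,0]]'; python3 -c "
from h import *
fr();look('4',-6,0.45)"
```

```text
time: 6.9
eef_pos: [484.0, 109.2, 23.1]
orientation: [-1.729, 1.561, -2.904]
contact_force: [-13.4, -5.1, 19.8]
grip_width: 0.609
frame -57.1 34.8 z 23.1 F [-13.4  -5.1  19.8] t 6.9 w 0.609
```

View pics/side4c.png

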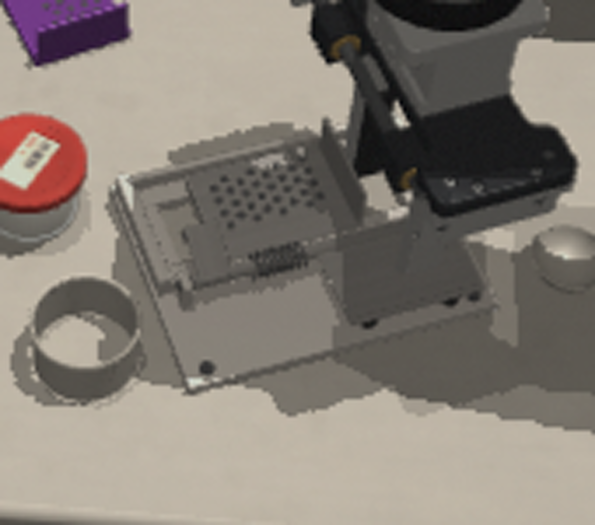

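```bash
python3 -m creep '[[0.61,2.8,1.15,0.4,0],[0.61,2.8,1.15,0,0],[0.61,2.8,1.15,0,0],[0.61,0,0,0,0]]'; python3 -c "
from h import *
fr()"; python3 -m creep '[[0.61,2.8,1.15,0,0],[0.61,2.8,1.15,0,0],[0.61,0,0,0,0]]'; python3 -c "
from h import *
fr();look('5',8,0.45)"
```

```text
time: 7.35
eef_pos: [492.4, 112.5, 23.3]
orientation: [-1.687, 1.561, -2.862]
contact_force: [-12.6, -6.4, 16.7]
grip_width: 0.611
frame -48.0 34.5 z 23.3 F [-12.6  -6.4  16.7] t 7.35 w 0.611
time: 7.65
eef_pos: [498.1, 114.7, 23.3]
orientation: [-1.684, 1.561, -2.86]
contact_force: [-12.6, -6.4, 17.7]
grip_width: 0.612
frame -41.9 34.5 z 23.3 F [-12.6  -6.4  17.7] t 7.65 w 0.612
```

View pics/side5c.png

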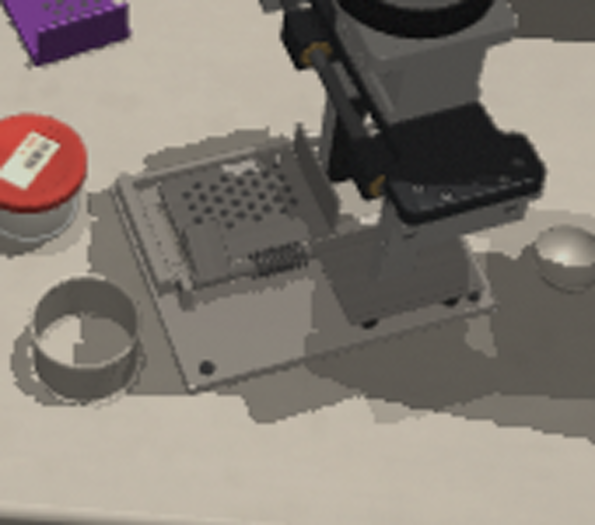

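The plate's front is now beneath the lifted jaw, with about 14 mm to go. I continue until the force rises at the stop.

```bash
python3 -m creep '[[0.61,2.8,1.15,0,0],[0.61,2.8,1.15,0,0],[0.61,2.8,1.15,0,0],[0.61,0,0,0,0]]'; python3 -c "
from h import *
fr()"; python3 -m creep '[[0.61,1.8,0.75,0,0],[0.61,0,0,0,0]]'; python3 -c "
from h import *
fr()"
```

```text
time: 8.1
eef_pos: [506.7, 118.2, 23.3]
orientation: [-1.675, 1.562, -2.851]
contact_force: [-11.6, -5.1, 16.2]
grip_width: 0.609
frame -32.6 34.4 z 23.3 F [-11.6  -5.1  16.2] t 8.1 w 0.609
time: 8.3
eef_pos: [507.0, 118.4, 23.2]
orientation: [-1.652, 1.557, -2.827]
contact_force: [-16.3, -8.6, 21.8]
grip_width: 0.607
frame -32.3 34.4 z 23.2 F [-16.3  -8.6  21.8] t 8.3 w 0.607
```

```bash
python3 -m creep '[[0.61,1.8,0.75,0,0],[0.61,0,0,0,0]]'; python3 -c "
from h import *
fr();look('6',20,0.45)
im=imaging.get_image('top'); cv2.imwrite('pics/top6.png',im[:,:,::-1])
draw('top','pics/top6.png','pics/top6o.png',(550,99,0.394),20,(180,170,290,280),5)"
```

```text
time: 8.5
eef_pos: [509.9, 119.5, 23.3]
orientation: [-1.665, 1.561, -2.84]
contact_force: [-13.1, -6.0, 18.0]
grip_width: 0.61
frame -29.2 34.4 z 23.3 F [-13.1  -6.   18. ] t 8.5 w 0.61
```

View pics/side6c.png

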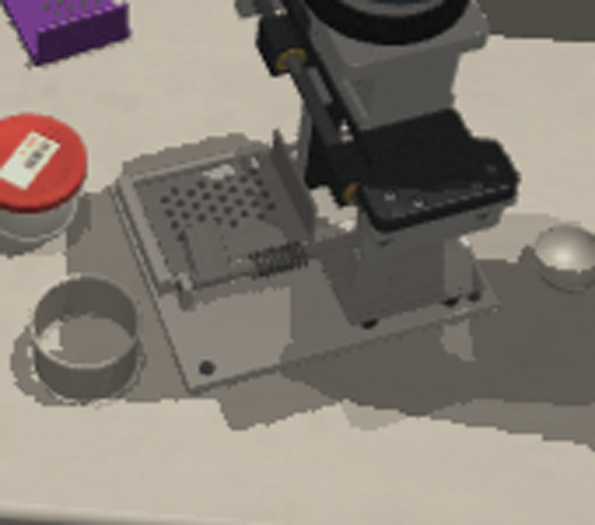

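View pics/side6o.png

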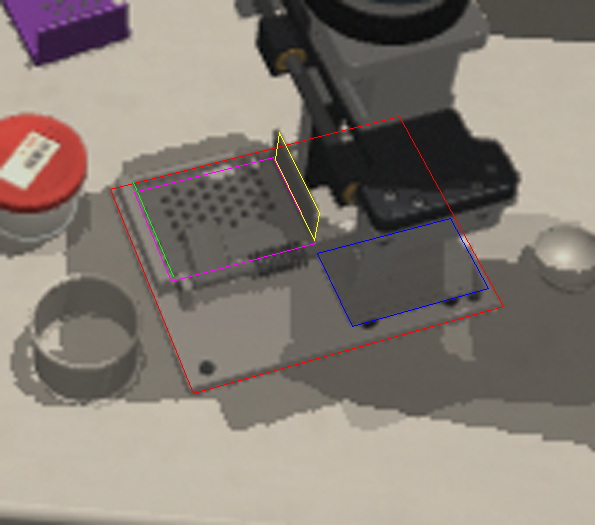

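View pics/top6o.png

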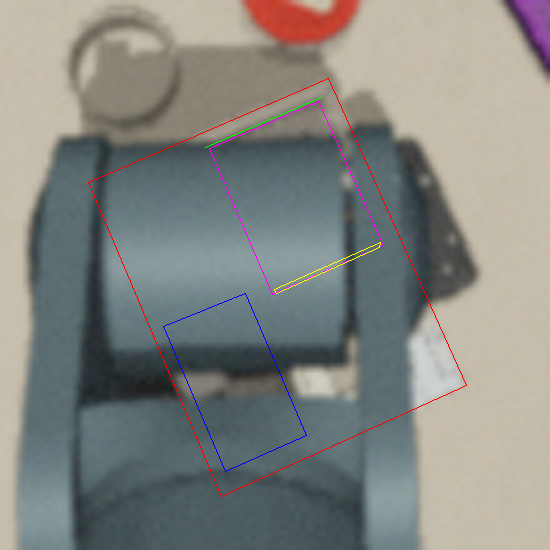

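It had only stuck on friction. The plate is at or within a millimetre or two of the stop. I push on in small steps to get a clear force rise.

```bash
for i in 1; do python3 -m creep '[[0.61,1.4,0.6,0,0],[0.61,0,0,0,0]]'; done; python3 -c "
from h import *
fr()"; python3 -m creep '[[0.61,1.4,0.6,0,0],[0.61,0,0,0,0]]'; python3 -c "
from h import *
fr()"
```

```text
time: 8.8
eef_pos: [510.1, 119.6, 23.3]
orientation: [-1.645, 1.557, -2.82]
contact_force: [-16.7, -9.3, 21.2]
grip_width: 0.611
frame -29.0 34.4 z 23.3 F [-16.7  -9.3  21.2] t 8.8 w 0.611
time: 9.0
eef_pos: [510.6, 120.0, 23.2]
orientation: [-1.659, 1.555, -2.834]
contact_force: [-20.9, -11.1, 25.4]
grip_width: 0.614
frame -28.3 34.5 z 23.2 F [-20.9 -11.1  25.4] t 9.0 w 0.614
```

```bash
python3 -m creep '[[0.61,1.4,0.6,0.3,0],[0.61,0,0,0,0]]';  python3 -c "
from h import *
fr()"; python3 -m creep '[[0.61,1.4,0.6,0.3,0],[0.61,0,0,0,0]]'; python3 -c "
from h import *
fr();look('7',20,0.45,k=4.5,box=(230,160,360,280))"
```

```text
time: 9.2
eef_pos: [510.7, 120.0, 23.2]
orientation: [-1.651, 1.551, -2.826]
contact_force: [-22.8, -12.7, 27.8]
grip_width: 0.612
frame -28.2 34.5 z 23.2 F [-22.8 -12.7  27.8] t 9.2 w 0.612
time: 9.4
eef_pos: [510.9, 120.3, 23.2]
orientation: [-1.667, 1.548, -2.844]
contact_force: [-27.6, -13.8, 30.1]
grip_width: 0.609
frame -27.9 34.6 z 23.2 F [-27.6 -13.8  30.1] t 9.4 w 0.609
```

View pics/side7c.png

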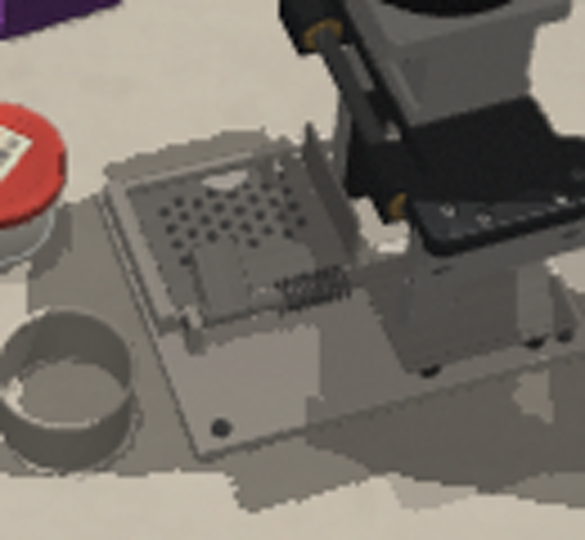

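Force is about 31 N with no further travel, the finger sits at −28 as predicted, and the plate's front edge meets the stop at crop ~(150–185, 185–300). I back off with the pad still held, then look.

```bash
python3 -m creep '[[0.61,-2.8,-1.15,0,0],[0.61,-2.8,-1.15,0,0],[0.61,-2.8,-1.15,0,0],[0.61,-2.8,-1.15,0,0],[0.61,0,0,0,0]]';  python3 -c "
from h import *
fr()"
```

```text
time: 9.95
eef_pos: [510.2, 119.1, 25.7]
orientation: [1.458, 1.564, 0.279]
contact_force: [1.7, 3.3, 6.9]
grip_width: 0.611
frame -29.1 33.8 z 25.7 F [1.7 3.3 6.9] t 9.95 w 0.611
```

```bash
python3 -m creep '[[0.61,-2.8,-1.15,-0.5,0],[0.61,-2.8,-1.15,-0.5,0],[0.61,-2.8,-1.15,0,0],[0.61,0,0,0,0]]';  python3 -c "
from h import *
fr();look('8',20,0.45,k=4.5,box=(230,160,360,280))"
```

```text
time: 10.35
eef_pos: [503.7, 115.4, 25.6]
orientation: [1.312, 1.56, 0.133]
contact_force: [5.0, 2.2, 8.0]
grip_width: 0.608
frame -36.4 32.9 z 25.6 F [5.  2.2 8. ] t 10.35 w 0.608
```

View pics/side8c.png

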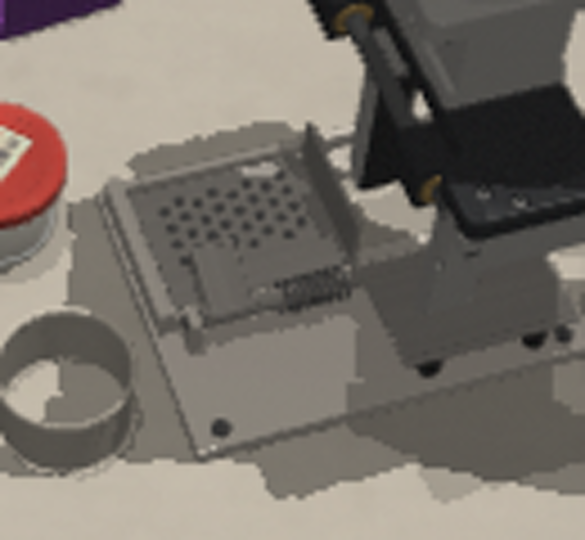

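The finger has left the lip and the plate stayed at home. Now I raise straight up to let the clip clamp, then move clear.

```bash
python3 -m creep '[[0.61,0,0,2,0],[0.61,0,0,2,0],[0.61,0,0,2,0],[0.61,0,0,3,0],[0.61,0,0,4,0],[0.61,0,0,6,0],[0.61,0,0,10,0],[0.61,0,0,20,0],[0.61,0,0,30,0],[0.61,0,0,40,0],[0.61,0,0,50,0],[0.61,0,0,50,0],[0.61,-20,-8,50,0],[0.61,-30,-10,50,0],[0.61,-30,-10,30,0],[0.61,-30,-10,10,0],[0.61,0,0,0,0],[0.61,0,0,0,0]]';  python3 -c "
from h import *
fr();look('9',20,0.16,k=4.5,box=(230,160,360,280))
im=imaging.get_image('top'); cv2.imwrite('pics/top9.png',im[:,:,::-1])
draw('top','pics/top9.png','pics/top9o.png',(550,99,0.394),20,(180,150,290,280),4.5,0.16)"
```

```text
time: 12.2
eef_pos: [395.0, 79.2, 370.2]
orientation: [1.16, 1.569, -0.019]
contact_force: [0.5, 0.8, -0.1]
grip_width: 0.613
frame -150.7 41.2 z 370.2 F [ 0.5  0.8 -0.1] t 12.2 w 0.613
```

View pics/side9c.png

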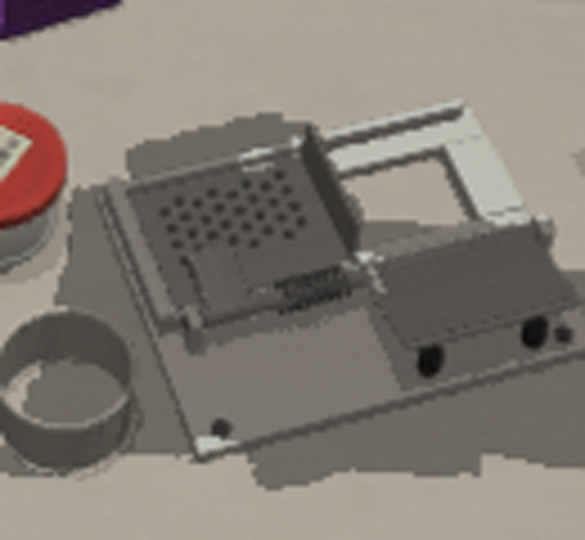

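View pics/side9o.png

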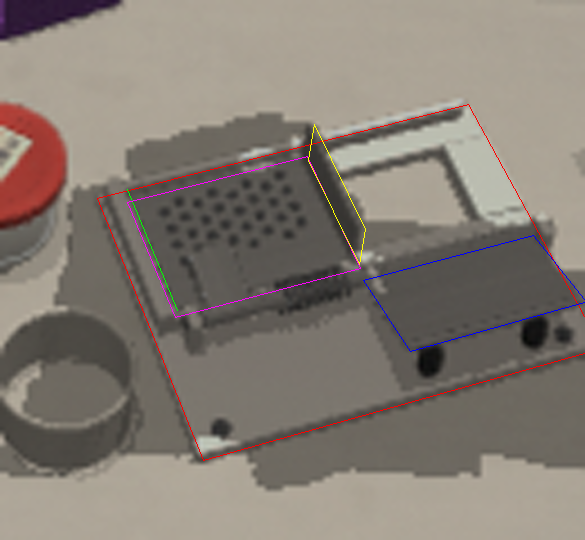

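View pics/top9o.png

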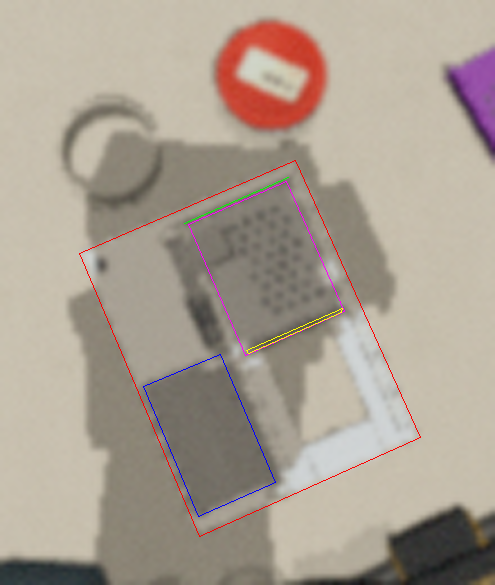

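The overlay with the plate at home and the clip at 0.16 matches both views. The jaw is down on the plate, tub and ring have not moved, and the robot is clear with no force. I hand in.

```bash
python3 -c "
from bench import job_done
print(job_done())"
```

```text
the job is handed in; nothing more can be done
None
```

The job is done and handed in. The grating plate is home against the end stop and clamped by the clip, and the robot stands clear. The clock read about 12.3 s of the allowed 35 s.

I pressed the clip pad down level with one fingertip. With it held there, the other fingertip pushed the plate by its lip under the lifted jaw to the end stop. I then backed off the lip, let the clip up and moved away.

**Reaching home:** At the stop the contact force rose to about 31 N horizontally with almost no further travel. The pushing finger stood at frame x ≈ −28 mm, which is where it should be with the plate home.

**Last pictures:** Both views match the model with the plate home and the clip at about 0.16 rad, to roughly 2 mm, which is all the calibration allows. The tub and ring look unmoved, and the contact force was about zero.

**What did not go smoothly:**
- The plate stuck briefly on friction about 4 mm short of the stop, then moved on with the next small push.
- While backing off, the press finger rose about 2.5 mm. The pad was still well down at that point and the plate stayed put.
- I could not measure the clip angle directly. It is judged only from how the pad lines up in the pictures.

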